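Slide the sample carrier under the shaker's leaf spring and start it

TASK

Lock the flat metal sample carrier into the laboratory shaker: with closed fingertips on the thumb pad behind its rib, press it down hard against the sprung bed and, keeping it down, slide it under the crossbar and leaf spring until it is fully home against the end stop, then let go. After that press the shaker's round start button fully down and come away. Do not lift or tip the carrier, and leave the glassware and jars where they stand.

Things in the scene. Friction and masses are not known exactly. Their poses are not given: they have to be found in the camera images.
- shaker: Fixed white shaker, 240 (x) by 250 (y) mm, deck 50 mm above the bench. Origin: centre of its underside; x is the way the carrier is slid (away from the robot within 0.45 rad), z up. Along its middle runs a channel between two aluminium side rails, inner faces at y = +-39.5 mm, outer +-47.5 mm, tops 74 mm above the bench, open at the -x end.
- carrier: Loose flat aluminium carrier, 120 (x) by 76 (y) by 14 (z) mm, 0.14 to 0.28 kg, lying on the sprung bed between the rails, x along the shaker's x. Origin: centre of its underside, at the start at x = -45 to -29 mm in the shaker's frame, 64 mm above the bench. Fully home it is at x = 37 mm; let go there, the bed lifts it against the crossbar (origin 60 mm high) and holds it.
- thumb_pad (a point): Middle of the flat thumb pad on the carrier's top (at carrier x = -41 mm, 14 mm above its underside; 78 mm above the bench unpressed). The pad spans carrier x = -60 to -22 mm. In front of it a raised cross rib, 5 mm high, 46 mm long in y, spans x = -22 to -16 mm: something for the fingertips to push on. The carrier's wells are ahead of the rib.
- bed (a joint): How far the level steel bed under the carrier is pressed down against its springs: 0 up (bed top 64 mm above the bench), 0.008 m at the bottom. About 8 N starts it, 14 N bottoms it, less the carrier's weight. The carrier strikes the crossbar unless it is pressed down more than 4 mm from before its front enters until it is home; 6 mm is a good middle.
- crossbar (a point): Middle of the lower near edge of the dark fixed crossbar that bridges the rails: shaker x = 39 mm, 74 mm above the bench, 4 mm lower than the top of the unpressed carrier. The bar is 12 mm long in x, its top at 84 mm.
- leaf (a joint): Brass leaf spring, 30 mm wide, hung from the crossbar and sloping down in the shaker's +x to a free tip at shaker x = 88 mm, 66 mm above the bench at rest (0 rad). It gives way upwards (positive, to 0.4 rad) as the carrier slides under it and drags on its top with a few newtons.
- stop (a point): Middle of the near face of the fixed end stop, shaker x = 97 mm, 65 mm above the bench (the stop's top is at 80 mm). The carrier is home when its front face touches this.
- start (a joint): Start button, the only push button on the shaker: 0 when up, 0.006 m fully down, springs back, 5 N to push fully down.
- start_top (a point): Centre of the top of the round black start button (28 mm across, in a grey housing) on the shaker's deck, at x = -65, y = -88 mm in the shaker's frame, 72 mm above the bench; the housing's rim is 10 mm lower. It is pressed straight down.
- vial: Bystander: small amber vial, 22 mm across, 42 mm high, standing on the shaker's deck left of the channel (y about 90 mm). Origin: centre of its underside.
- jar: Bystander: small white jar, 36 mm across, 40 mm high, standing on the deck left of the channel. Origin: centre of its underside.
- dish: Bystander: low glass dish, 90 mm across, 15 mm high, on the bench left of the shaker. Origin: centre of its underside.
- beaker: Bystander: glass beaker, 68 mm across, 90 mm high, on the bench left of the shaker. Origin: centre of its underside.
- flask: Bystander: conical glass flask, 80 mm across, 102 mm high, on the bench right of the shaker. Origin: centre of its underside.
- cylinder: Bystander: clear measuring cylinder on a 64 mm foot, 133 mm high, on the bench beyond the shaker. Origin: centre of its underside.
- bottle: Bystander: amber bottle, 60 mm across, 130 mm high, on the bench beyond the shaker. Origin: centre of its underside.
Not all that is in view belongs to the job. Leave any red look-alike of the carrier alone.

How it is judged:
On the way, in this order (a step that is already met when the one before it is completed fails the run):
1. the carrier is fully home under the crossbar and leaf spring (x of carrier in the frame of shaker between 0.033 and 0.041 m and z of carrier in the frame of shaker below 0.0625 m and angle between carrier's own z axis and vertical below 0.06 rad), for 0.2 s.
2. the start button is pressed down (value of joint start above 0.0045 m), for 0.05 s.
At the end, for the whole second after the job is handed in: The carrier lies level under the crossbar within 4 mm of its home place against the end stop, at rest; the start button has been pressed down at least 4.5 mm after that and has sprung back (all of step 1 and linear speed of carrier below 0.01 m/s and value of joint start below 0.002 m); the robot touches nothing.
It fails at once if the carrier is lifted or tipped (z of carrier in the frame of shaker above 0.072 m or angle between carrier's own z axis and vertical above 0.15 rad).
It fails at once if a bystander is shifted by more than 25 mm or knocked over (distance of any of vial, jar, dish, beaker, flask, cylinder, bottle from where it was at the start of the episode above 0.025 m or angle between any of vial, jar, dish, beaker, flask, cylinder, bottle's own z axis and vertical above 0.5 rad).
It also fails if it takes over 45 s, if anything falls off the work surface, if the arm or the gripper's body presses on something with over 40 N, if the wrist force passes 120 N, or if a joint passes its speed limit or range.

ROBOT

A 7-joint arm with a two-finger parallel gripper is mounted at the origin on the work surface. World frame = base frame: x ahead of the robot, y to its left, z up, the work surface at z = 0. Lengths are in m, angles in rad, forces in N, time in s.
With the tool pointing down it reaches from about 0.425 to 1.025 m from the base axis. Payload 9.4 kg.
Tool frame: the origin (TCP) lies at the very end of the fingers, on their centre line; the grasp point (between the pads) lies 19 mm behind it (bot.pinch_z is the distance from the TCP to the grasp point, in m); x points along the fingers, z is the direction in which the jaws open and shut, and the axes are right-handed (so a half turn about x gives the same grasp; the last joint's range is limited). The gripper opens to 93 mm and grips with 3 to 60 N. Pads are 15 mm wide; open, the fingers measure 128 mm over their backs; the gripper's body (75 mm by 188 mm) begins 65 mm behind the grasp point.
Start: joints at [1.256, 0.599, -0.003, 1.599, 0.002, 0.943, -0.08], TCP at [0.171, -0.705, 0.219] pointing down, gripper open.
Joint ranges: [-2.57, 2.57], [-0.35, 1.97], [-1.29, 1.29], [0.11, 2.56], [-1.05, 4.19], [0.11, 1.86], [-2.63, 2.63]. Speed limits (rad/s): [2.22, 2.22, 3.01, 3.01, 3.14, 3.14, 3.14].

INTERFACE

Orientations are given as [roll, pitch, yaw] about the fixed x, y, z axes, in that order (R = Rz(yaw) Ry(pitch) Rx(roll)).
In Python, from workcell import bot, viewer, order gives the robot as it stands. The module is installed in compiled form; this text tells all that it offers.
- The arm moves only by the shell command python3 -m jog 'ROWS'. ROWS is JSON, a list of rows, each an object of numbers: "ax", "ay", "az": the turn, a rotation vector about the tool's x, y, z in degrees; "tx", "ty", "tz": the shift along the tool's x, y, z in m; "grip": the closure in counts, from 0 (fully open) to 255 (shut). In form: [{"ax": .., "ay": .., "az": .., "tx": .., "ty": .., "tz": .., "grip": ..}, ...]. A call has exactly 5 rows; each row is the pose to reach, as a shift and turn from the pose measured when the call began, along the tool's axes at that moment; what a row does not reach only later rows make up. A row lasts 1/8 s, in which the tool goes at most 62.5 mm and 10.7 degrees, less where a joint would pass 70% of its speed; a pose out of reach is approached as far as the arm can. A call with a gripper value outside its range is refused whole. The fingers move at their own pace and stop on an object; the grip force is fixed at half the most. Time passes only in rows, so rows that repeat a pose let the fingers close, or fill a call up. It gives the time, the measured TCP pose, the force and the opening at its end, in the units of the state.
- bot.sense(): the state, without advancing time (a new reading comes with each control period).
- viewer.capture(name): name is "scene" or "side" or "wrist"; returns the picture (420x560x3 uint8, red, green, blue); there is no depth.
- viewer.camera_params(name): a dict with "fx", "fy", "cx", "cy" (pixels), "pose" (4x4, takes a point from camera to world coordinates). Camera axes: x right, y down, z forward; pixel columns grow to the right and rows downward; lengths in m; the calibration is good to about 2 mm. The wrist camera is an equidistant fisheye: a pixel r from the principal point sees the ray r / f radians off the axis. A picture is of the moment at which its call begins: read the wrist's pose just before it. camera_params takes no time and is no camera call; for the wrist camera it gives the pose at the moment of the call.
- order.hand_in(): hands the job in, once; it reports no verdict.
The state is a dict: "time_s": time; "qpos": joint angles; "joint_vel": joint speeds; "joint_efforts": joint torques, N m; "ee_pos": TCP position; "tcp_rot": TCP orientation; "force": force on the tool from outside, world axes, zero at the start; "wrist_torque": the same for the moment, N m; "finger_gap": opening from 0.0 (shut) to 1.0 (fully open).
Only numpy, scipy, OpenCV 4.12 (cv2) and the standard library are available. Lean on these libraries where they do the work, as an engineer would, in place of code of your own. Each camera call takes 0.05 s, during which the arm holds its last target. There are 200 camera calls.

## Working session

There is one attempt and no reset: what is moved stays moved. The work goes in short steps, Python scripts to look and compute and a shell command to move; the robot and the scene stay as the last step left them, time stands still between calls to the robot, and variables do not carry over. Pictures are saved under pics/ and viewed, about 8 in all and at most 12, crops included, and the job is handed in when it is done.

```bash
mkdir -p pics; python3 - <<'E'
from workcell import bot, viewer
import cv2,numpy as np
s=bot.sense();print({k:np.round(v,3) for k,v in s.items()})
for n in ("scene","side"):
    p=viewer.camera_params(n);print(n,p["fx"],p["cx"],p["cy"],np.round(p["pose"],3).tolist())
    im=viewer.capture(n)[:,:,::-1]
    cv2.imwrite(f"pics/{n}1.png",cv2.resize(im,(800,600),interpolation=cv2.INTER_CUBIC))
E
```

```text
{'time_s': np.float64(0.0), 'qpos': array([ 1.256,  0.6  , -0.003,  1.6  ,  0.002,  0.943, -0.08 ]), 'joint_vel': array([-0.001, -0.001, -0.001,  0.002, -0.001,  0.   , -0.001]), 'joint_efforts': array([-2.0000e-03, -7.6507e+01,  1.4970e+00, -2.5236e+01, -5.2000e-02,
        1.7000e-02,  0.0000e+00]), 'ee_pos': array([ 0.171, -0.704,  0.218]), 'tcp_rot': array([-3.045,  1.569,  1.905]), 'force': array([0.039, 0.251, 0.458]), 'wrist_torque': array([ 0.031, -0.018, -0.009]), 'finger_gap': np.float64(0.998)}
scene 522.6900039847949 278.7901079882943 211.12591035292678 [[-0.653, 0.44, -0.616, 1.322], [0.757, 0.362, -0.544, 0.732], [-0.016, -0.822, -0.57, 0.783], [0.0, 0.0, 0.0, 1.0]]
side 392.6750940793226 274.9865498403824 212.19246811474935 [[0.943, -0.215, 0.253, 0.345], [-0.331, -0.651, 0.683, -0.487], [0.018, -0.728, -0.685, 0.596], [0.0, 0.0, 0.0, 1.0]]
```

View pics/scene1.png

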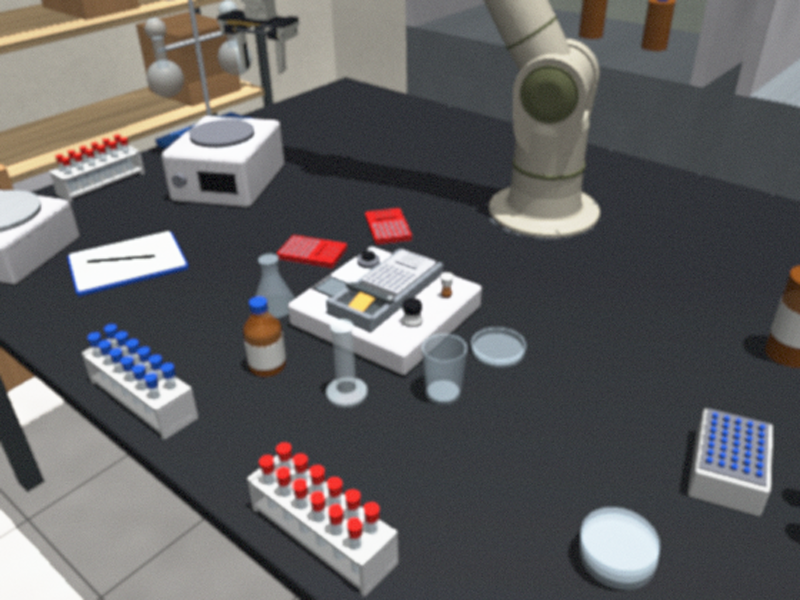

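View pics/side1.png

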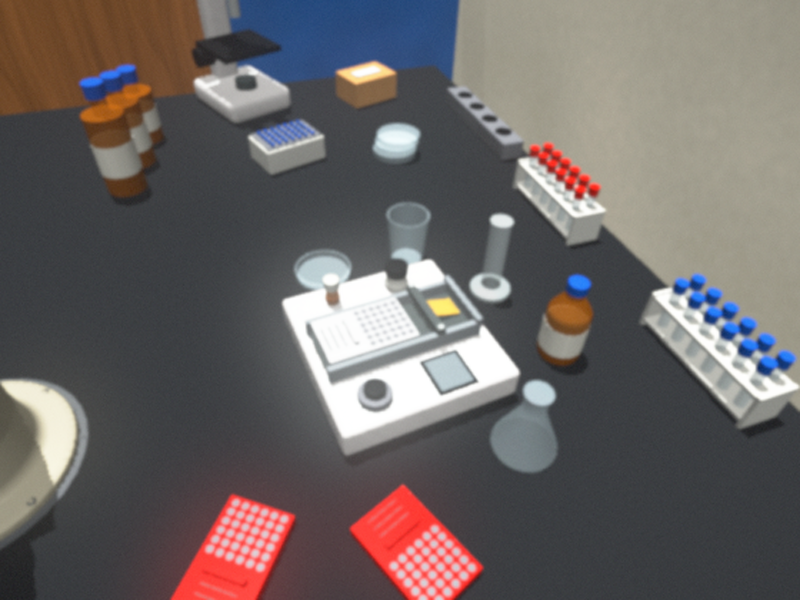

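Side view (800x600): the shaker deck corners are at about (284,297), (345,433), (517,368) and (433,263), with the button at (375,388). In the scene view the corners are at (291,302), (405,350) and (481,291), with the button at (369,255). I'll fit the shaker pose to these.

```bash
cat > h.py <<'E'
import numpy as np
from workcell import bot, viewer
from scipy.optimize import least_squares
from scipy.spatial.transform import Rotation as R
def proj(n,P,p=None):
    p=p or viewer.camera_params(n);T=np.array(p["pose"])
    c=(np.atleast_2d(P)-T[:3,3])@T[:3,:3]
    if n=="wrist":
        r=np.hypot(c[:,0],c[:,1]);k=np.arctan2(r,c[:,2])/r
    else:k=1/c[:,2]
    return np.c_[p["fx"]*c[:,0]*k+p["cx"],p["fy"]*c[:,1]*k+p["cy"]]
def s2w(v,P):
    P=np.atleast_2d(P);c,s=np.cos(v[2]),np.sin(v[2])
    return np.c_[v[0]+c*P[:,0]-s*P[:,1],v[1]+s*P[:,0]+c*P[:,1],P[:,2]]
def totool(d):
    return R.from_euler('xyz',bot.sense()["tcp_rot"]).as_matrix().T@np.array(d)
E
python3 - <<'E'
from h import *
S=[[-.12,.125,.05],[-.12,-.125,.05],[.12,-.125,.05],[.12,.125,.05],[-.065,-.088,.072]]
a=np.array([[284,297],[345,433],[517,368],[433,263],[375,388]])/1.42857
S2=[[.12,-.125,.05],[.12,.125,.05],[-.12,.125,.05],[-.065,-.088,.072]]
b=np.array([[291,302],[405,350],[481,291],[369,255]])/1.42857
f=lambda v:np.r_[(proj("side",s2w(v,S))-a).ravel(),(proj("scene",s2w(v,S2))-b).ravel()]
r=least_squares(f,[.6,-.1,0],loss='soft_l1');print(r.x,np.round(r.fun if 0 else f(r.x),1))
v=r.x
for P in([-.078,0,.078],[-.065,-.088,.072]):print(s2w(v,[P]))
s=bot.sense();M=R.from_euler('xyz',s["tcp_rot"]).as_matrix();print(np.round(M,3),s["ee_pos"])
t=s2w(v,[[-.078,0,.18]])[0];print("delta tool",M.T@(t-s["ee_pos"]))
E
```

```text
[0.52983674 0.00419964 0.08246081] [-1.4 -0.3 -1.3  0.6  2.9  1.1 -0.9 -4.9  0.1 -3.5 -3.8  1.8 -1.   5.
  1.3 -2.9 -0.6 -0.6]
[[ 0.45210178 -0.00222501  0.078     ]]
[[ 0.47230593 -0.08885522  0.072     ]]
[[-0.     0.972  0.236]
 [ 0.001  0.236 -0.972]
 [-1.    -0.    -0.001]] [ 0.17070193 -0.70419735  0.2178679 ]
delta tool [ 0.03861905  0.43891699 -0.61582908]
```

```bash
python3 -m jog '[{"ty":0.057,"tz":-0.024,"grip":255},{"ty":0.114,"tz":-0.048,"grip":255},{"ty":0.171,"tz":-0.072,"grip":255},{"ty":0.228,"tz":-0.096,"grip":255},{"ty":0.285,"tz":-0.12,"grip":255}]'
```

```text
schema error: expected keys ax, ay, az, tx, ty, tz, grip
```

```bash
python3 -m jog '[{"ax":0,"ay":0,"az":0,"tx":0,"ty":0.057,"tz":-0.024,"grip":255},{"ax":0,"ay":0,"az":0,"tx":0,"ty":0.114,"tz":-0.048,"grip":255},{"ax":0,"ay":0,"az":0,"tx":0,"ty":0.171,"tz":-0.072,"grip":255},{"ax":0,"ay":0,"az":0,"tx":0,"ty":0.228,"tz":-0.096,"grip":255},{"ax":0,"ay":0,"az":0,"tx":0,"ty":0.285,"tz":-0.12,"grip":255}]'
```

```text
time_s: 0.72
ee_pos: [0.4207, -0.519, 0.2177]
tcp_rot: [-2.932, 1.569, 2.018]
force: [1.2, -1.1, -0.6]
finger_gap: 0.51
```

```bash
python3 -m jog '[{"ax":0,"ay":0,"az":0,"tx":0,"ty":0.017,"tz":-0.054,"grip":255},{"ax":0,"ay":0,"az":0,"tx":0,"ty":0.034,"tz":-0.108,"grip":255},{"ax":0,"ay":0,"az":0,"tx":0,"ty":0.051,"tz":-0.162,"grip":255},{"ax":0,"ay":0,"az":0,"tx":0,"ty":0.068,"tz":-0.216,"grip":255},{"ax":0,"ay":0,"az":0,"tx":0,"ty":0.085,"tz":-0.267,"grip":255}]'; python3 -m jog '[{"ax":0,"ay":0,"az":0,"tx":0,"ty":0.01,"tz":-0.05,"grip":255},{"ax":0,"ay":0,"az":0,"tx":0,"ty":0.02,"tz":-0.1,"grip":255},{"ax":0,"ay":0,"az":0,"tx":0,"ty":0.03,"tz":-0.15,"grip":255},{"ax":0,"ay":0,"az":0,"tx":0,"ty":0.04,"tz":-0.19,"grip":255},{"ax":0,"ay":0,"az":0,"tx":0,"ty":0.04,"tz":-0.19,"grip":255}]'; python3 - <<'E'
from h import *
import cv2,json
s=bot.sense();p=viewer.camera_params("wrist");im=viewer.capture("wrist")[:,:,::-1]
p["pose"]=np.array(p["pose"]).tolist();json.dump(p,open("w1.json","w"))
print(s["ee_pos"],s["tcp_rot"],p["fx"],p["cx"],p["cy"],np.round(p["pose"],3).tolist())
cv2.imwrite("pics/w1.png",cv2.resize(im,(800,600),interpolation=cv2.INTER_CUBIC))
E
```

```text
time_s: 1.35
ee_pos: [0.4402, -0.2375, 0.2181]
tcp_rot: [-2.899, 1.569, 2.051]
force: [1.3, 0.2, 0.1]
finger_gap: 0.011
time_s: 1.98
ee_pos: [0.4342, -0.0407, 0.2185]
tcp_rot: [-3.025, 1.568, 1.93]
force: [0.0, -0.7, -0.8]
finger_gap: 0.005
[ 0.43422543 -0.04066911  0.21845148] [-3.02547374  1.56815705  1.9301424 ] 325.19226210127806 279.1529590949367 208.93699668099407 [[0.242, -0.928, -0.285, 0.514], [-0.97, -0.232, -0.068, -0.022], [-0.003, 0.293, -0.956, 0.384], [0.0, 0.0, 0.0, 1.0]]
```

View pics/w1.png

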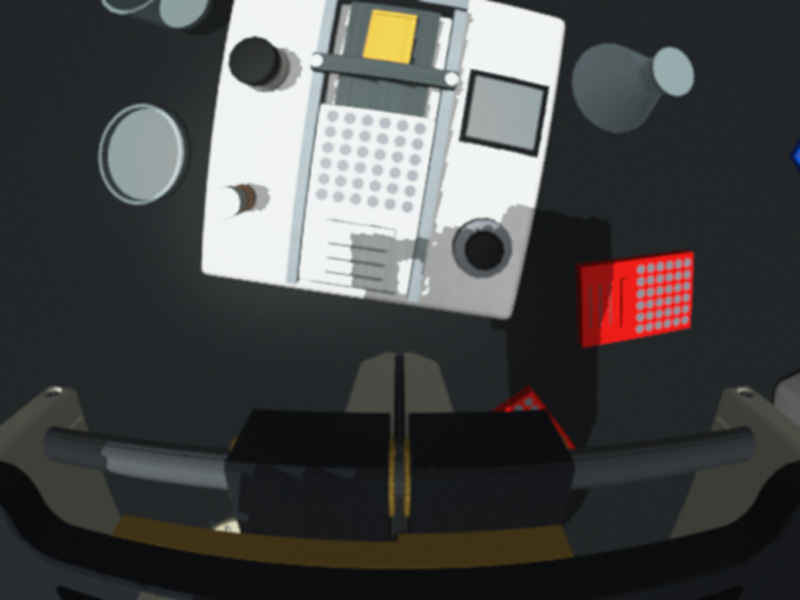

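The wrist view shows the whole shaker from above: the button at (485,250), deck corners at (203,273), (512,318) and (565,20), the bar's middle at (384,69), and the carrier's near edge at about (357,292) and far edge at about (378,110).

```bash
python3 - <<'E'
from h import *
import json
p=json.load(open("w1.json"))
S=[[-.12,.125,.05],[-.12,-.125,.05],[.12,-.125,.05],[-.065,-.088,.072],[.045,0,.084]]
a=np.array([[203,273],[513,319],[566,19],[485,250],[384.5,69.5]])/1.42857
S2=[[-.12,.125,.05],[-.12,-.125,.05],[.12,-.125,.05],[.12,.125,.05]]
b=np.array([[284,297],[345,433],[517,368],[433,263]])/1.42857
f=lambda v:(proj("wrist",s2w(v,S),p)-a).ravel()
r=least_squares(f,[.53,0,.08],loss='soft_l1');v=r.x;print(v,np.round(f(v),1))
print((proj("side",s2w(v,S2))-b).round(1).tolist())
np.save("v.npy",v)
# carrier ends: project candidate x at z=.078
for px in ([357,292],[378,110]):
  g=lambda q:(proj("wrist",s2w(v,[[q[0],q[1],.078]]),p)-np.array(px)/1.42857).ravel()
  print(px,least_squares(g,[0,0]).x)
print("pad",s2w(v,[[-.078,0,.078]]),"btn",s2w(v,[[-.065,-.088,.072]]))
import cv2
im=cv2.imread("pics/w1.png")
for i in ([-.105,.038,.078],[-.105,-.038,.078],[.015,.038,.078],[.015,-.038,.078],[-.12,.0395,.074],[-.12,-.0395,.074],[.12,.0395,.074],[-.12,.0475,.074],[.039,0,.074],[-.065,-.088,.072],[-.067,.023,.083],[-.067,-.023,.083]):
  q=proj("wrist",s2w(v,[i]),p)[0]*1.42857;cv2.drawMarker(im,tuple(int(t) for t in q.round()),(0,0,255),0,9,1)
cv2.imwrite("pics/w1o.png",cv2.resize(im[0:330,190:590],(800,660))[:600])
E
```

```text
[ 0.5262771  -0.00066339  0.0897922 ] [-3.2  1.  -0.1  1.8  1.7 -1.7  1.1  0.4 -0.5 -2. ]
[[-3.0, 2.0], [-1.9, 3.9], [2.6, 3.1], [-2.1, -3.4]]
[357, 292] [-0.10649617 -0.00410145]
[378, 110] [ 0.01672114 -0.00045622]
pad [[ 0.44859133 -0.00765777  0.078     ]] btn [[ 0.46943006 -0.09413752  0.072     ]]
```

View pics/w1o.png

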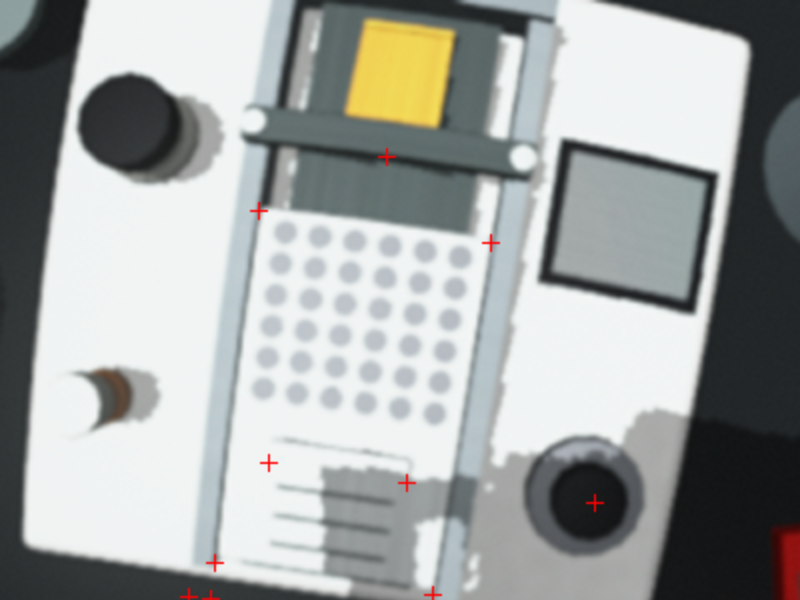

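Overlay: the fit agrees with the picture to about 2-3 mm, and the carrier is at about x = -44 mm. I'll go above the pad, square to the channel.

```bash
python3 -m jog '[{"ax":4,"ay":0,"az":0,"tx":0,"ty":0.02,"tz":-0.029,"grip":255},{"ax":8.9,"ay":0,"az":0,"tx":0.02,"ty":0.02,"tz":-0.029,"grip":255},{"ax":8.9,"ay":0,"az":0,"tx":0.07,"ty":0.02,"tz":-0.029,"grip":255},{"ax":8.9,"ay":0,"az":0,"tx":0.115,"ty":0.02,"tz":-0.029,"grip":255},{"ax":8.9,"ay":0,"az":0,"tx":0.115,"ty":0.02,"tz":-0.029,"grip":255}]'; python3 - <<'E'
from h import *
import cv2,json
v=np.load("v.npy")
s=bot.sense();p=viewer.camera_params("wrist");im=viewer.capture("wrist")[:,:,::-1]
M=R.from_euler('xyz',s["tcp_rot"]).as_matrix();print(s["force"],np.round(M,4).tolist())
d=np.array(s["ee_pos"])-[*v[:2],0];c,q=np.cos(v[2]),np.sin(v[2])
print("shaker tcp",d[0]*c+d[1]*q,-d[0]*q+d[1]*c,d[2],"yawerr",np.degrees(np.arctan2(M[1,1],M[0,1])-v[2]))
im=cv2.resize(im,(1120,840),interpolation=cv2.INTER_CUBIC)
for i in ([-.105,.038,.078],[-.105,-.038,.078],[.0155,.038,.078],[.0155,-.038,.078],[.039,0,.074],[.039,.03,.074],[.039,-.03,.074],[-.061,.023,.078],[-.061,-.023,.078],[0.03,-.0395,.074],[0.03,.0395,.074]):
  r=proj("wrist",s2w(v,[i]),p)[0]*2;cv2.drawMarker(im,tuple(int(t) for t in r.round()),(0,0,255),0,11,1)
cv2.imwrite("pics/w2.png",im[0:600,160:960])
E
```

```text
time_s: 2.65
ee_pos: [0.4449, -0.0107, 0.1013]
tcp_rot: [-1.769, 1.564, 3.027]
force: [-0.8, -0.0, 0.4]
finger_gap: 0.002
[-0.80034611 -0.00172062  0.41452769] [[-0.0072, 0.9964, 0.084], [0.0008, 0.084, -0.9965], [-1.0, -0.0071, -0.0014]]
shaker tcp -0.08197209720226109 -0.0026678862423406575 0.10125149518937138 yawerr -0.3241289044005598
```

View pics/w2.png

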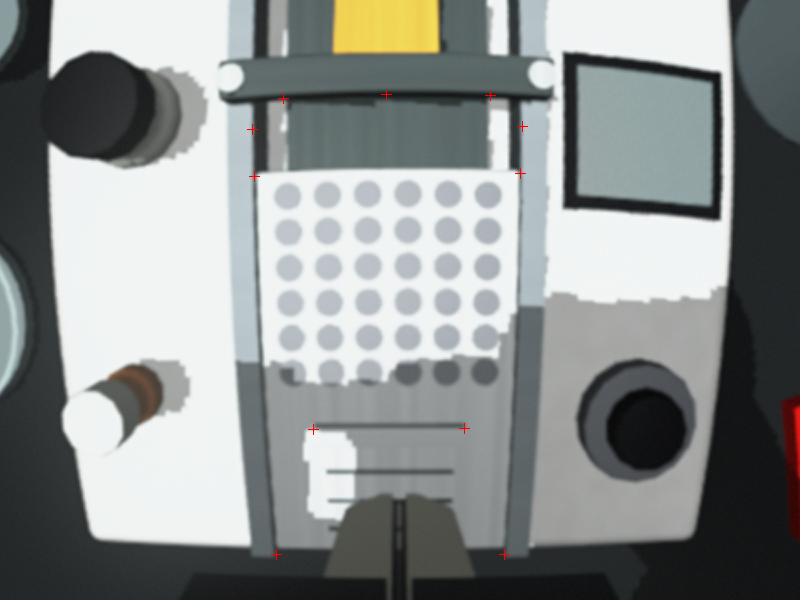

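The overlay agrees to within 1-2 mm: bar edge at (386,95), carrier front at row 172 and rib at row 427. The tip is about 2.5 mm too far right. I'll correct that and press.

```bash
python3 -m jog '[{"ax":0,"ay":0,"az":0,"tx":0.01,"ty":0,"tz":-0.0025,"grip":255},{"ax":0,"ay":0,"az":0,"tx":0.018,"ty":0,"tz":-0.0025,"grip":255},{"ax":0,"ay":0,"az":0,"tx":0.022,"ty":0,"tz":-0.0025,"grip":255},{"ax":0,"ay":0,"az":0,"tx":0.025,"ty":0,"tz":-0.0025,"grip":255},{"ax":0,"ay":0,"az":0,"tx":0.026,"ty":0,"tz":-0.0025,"grip":255}]'
```

```text
time_s: 3.32
ee_pos: [0.4456, -0.0079, 0.077]
tcp_rot: [-1.896, 1.566, 2.9]
force: [0.4, -0.3, 4.7]
finger_gap: 0.004
```

```bash
python3 -m jog '[{"ax":0,"ay":0,"az":0,"tx":0.002,"ty":0,"tz":0,"grip":255},{"ax":0,"ay":0,"az":0,"tx":0.004,"ty":0,"tz":0,"grip":255},{"ax":0,"ay":0,"az":0,"tx":0.006,"ty":0,"tz":0,"grip":255},{"ax":0,"ay":0,"az":0,"tx":0.006,"ty":0,"tz":0,"grip":255},{"ax":0,"ay":0,"az":0,"tx":0.006,"ty":0,"tz":0,"grip":255}]'
```

```text
time_s: 3.95
ee_pos: [0.4456, -0.0079, 0.0715]
tcp_rot: [-1.925, 1.567, 2.871]
force: [-1.9, 0.3, 8.5]
finger_gap: 0.006
```

```bash
python3 -m jog '[{"ax":0,"ay":0,"az":0,"tx":0.001,"ty":0.003,"tz":0,"grip":255},{"ax":0,"ay":0,"az":0,"tx":0.001,"ty":0.007,"tz":0,"grip":255},{"ax":0,"ay":0,"az":0,"tx":0.001,"ty":0.011,"tz":0,"grip":255},{"ax":0,"ay":0,"az":0,"tx":0.001,"ty":0.015,"tz":0,"grip":255},{"ax":0,"ay":0,"az":0,"tx":0.001,"ty":0.018,"tz":0,"grip":255}]'; python3 - <<'E'
from h import *
import cv2
v=np.load("v.npy")
s=bot.sense();p=viewer.camera_params("wrist");im=viewer.capture("wrist")[:,:,::-1]
M=R.from_euler('xyz',s["tcp_rot"]).as_matrix();print(s["force"],np.round(M,4).tolist())
d=np.array(s["ee_pos"])-[*v[:2],0];c,q=np.cos(v[2]),np.sin(v[2])
print("shaker tcp",d[0]*c+d[1]*q,-d[0]*q+d[1]*c,d[2],"yawerr",np.degrees(np.arctan2(M[1,1],M[0,1])-v[2]))
im=cv2.resize(im,(1120,840),interpolation=cv2.INTER_CUBIC)
for i in ([.039,0,.074],[.0155,.038,.072],[.0155,-.038,.072]):
  r=proj("wrist",s2w(v,[i]),p)[0]*2;cv2.drawMarker(im,tuple(int(t) for t in r.round()),(0,0,255),0,11,1)
cv2.imwrite("pics/w3.png",im[0:600,160:960])
E
```

```text
time_s: 4.58
ee_pos: [0.461, -0.0068, 0.0705]
tcp_rot: [-1.687, 1.562, 3.11]
force: [-6.9, -0.7, 10.4]
finger_gap: 0.004
[-6.9002986  -0.66121594 10.43235668] [[-0.0083, 0.9964, 0.084], [0.0003, 0.084, -0.9965], [-1.0, -0.0083, -0.001]]
shaker tcp -0.0655820363392397 -0.0002932447013534595 0.07050357460377377 yawerr -0.32388681671037617
```

View pics/w3.png

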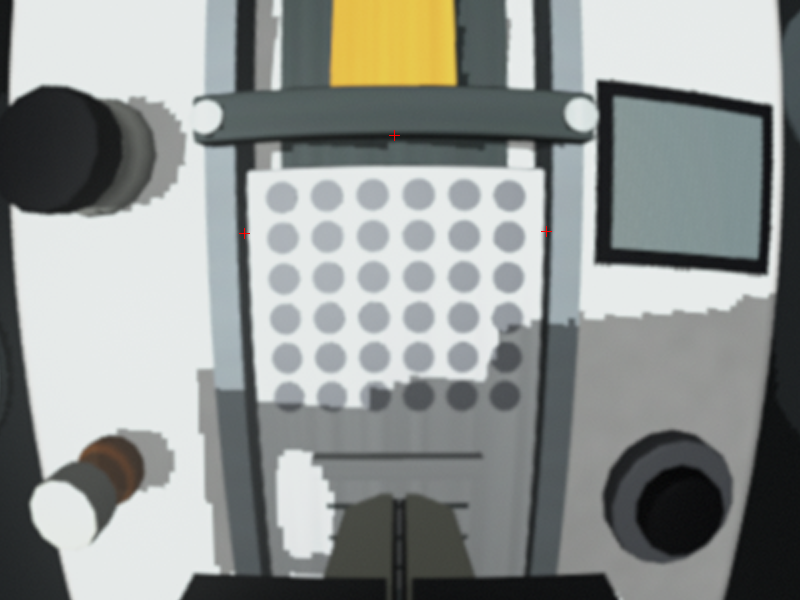

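Picture: the carrier rode along. Its front is now at about row 168, just short of the bar edge at row 135, level between the rails and pressed about 6-7 mm. I'll keep sliding.

```bash
python3 -m jog '[{"ax":0,"ay":0,"az":0,"tx":0,"ty":0.005,"tz":0,"grip":255},{"ax":0,"ay":0,"az":0,"tx":0,"ty":0.01,"tz":0,"grip":255},{"ax":0,"ay":0,"az":0,"tx":0,"ty":0.015,"tz":0,"grip":255},{"ax":0,"ay":0,"az":0,"tx":0,"ty":0.02,"tz":0,"grip":255},{"ax":0,"ay":0,"az":0,"tx":0,"ty":0.024,"tz":0,"grip":255}]'
```

```text
time_s: 5.25
ee_pos: [0.4829, -0.0052, 0.0705]
tcp_rot: [-1.621, 1.558, -3.108]
force: [-7.0, -0.8, 9.9]
finger_gap: 0.003
```

```bash
python3 -m jog '[{"ax":0,"ay":0,"az":0,"tx":0,"ty":0.005,"tz":0,"grip":255},{"ax":0,"ay":0,"az":0,"tx":0,"ty":0.01,"tz":0,"grip":255},{"ax":0,"ay":0,"az":0,"tx":0,"ty":0.015,"tz":0,"grip":255},{"ax":0,"ay":0,"az":0,"tx":0,"ty":0.02,"tz":0,"grip":255},{"ax":0,"ay":0,"az":0,"tx":0,"ty":0.024,"tz":0,"grip":255}]'; python3 - <<'E'
from h import *
import cv2
v=np.load("v.npy")
s=bot.sense();p=viewer.camera_params("wrist");im=viewer.capture("wrist")[:,:,::-1]
M=R.from_euler('xyz',s["tcp_rot"]).as_matrix();print(s["force"],np.round(M,4).tolist())
d=np.array(s["ee_pos"])-[*v[:2],0];c,q=np.cos(v[2]),np.sin(v[2])
print("shaker tcp",d[0]*c+d[1]*q,-d[0]*q+d[1]*c,d[2],"yawerr",np.degrees(np.arctan2(M[1,1],M[0,1])-v[2]))
im=cv2.resize(im,(1120,840),interpolation=cv2.INTER_CUBIC)
cv2.imwrite("pics/w4.png",im[0:600,160:960])
E
```

```text
time_s: 5.88
ee_pos: [0.5032, -0.0038, 0.0703]
tcp_rot: [-1.574, 1.552, -3.061]
force: [-13.4, -0.5, 17.2]
finger_gap: 0.006
[-13.35525209  -0.50975531  17.20453792] [[-0.0189, 0.9963, 0.0837], [-0.0015, 0.0837, -0.9965], [-0.9998, -0.0189, -0.0001]]
shaker tcp -0.023246235104777288 -0.0010252252469213773 0.0702827573863555 yawerr -0.3445643754355036
```

View pics/w4.png

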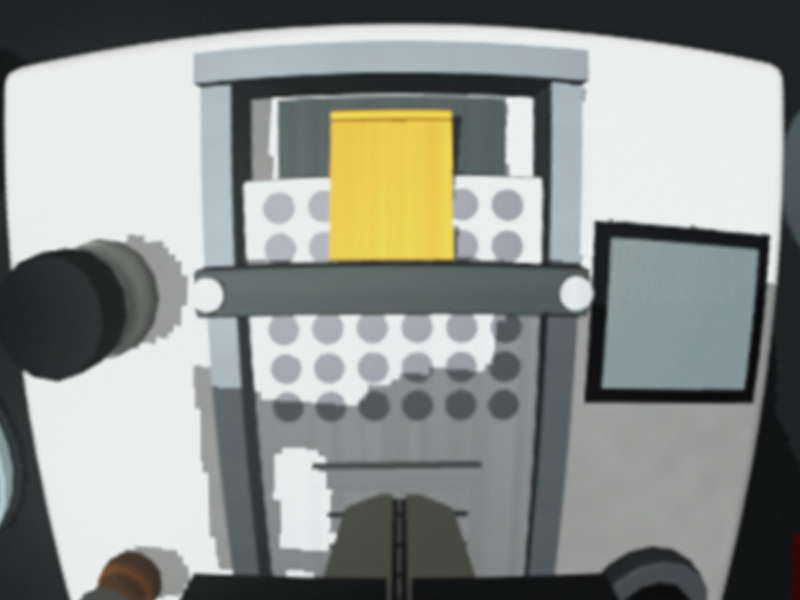

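The carrier's front is past the bar and entering under the leaf, at about row 180. The stop is at row 85, about 25 mm further.

```bash
python3 -m jog '[{"ax":0,"ay":0,"az":0,"tx":0,"ty":0.005,"tz":0,"grip":255},{"ax":0,"ay":0,"az":0,"tx":-0.0002,"ty":0.01,"tz":0,"grip":255},{"ax":0,"ay":0,"az":0,"tx":-0.0003,"ty":0.015,"tz":0,"grip":255},{"ax":0,"ay":0,"az":0,"tx":-0.0004,"ty":0.019,"tz":0,"grip":255},{"ax":0,"ay":0,"az":0,"tx":-0.0004,"ty":0.023,"tz":0,"grip":255}]'
```

```text
time_s: 6.55
ee_pos: [0.5209, -0.0027, 0.0703]
tcp_rot: [-1.548, 1.542, -3.036]
force: [-14.6, -0.4, 18.4]
finger_gap: 0.004
```

```bash
python3 -m jog '[{"ax":0,"ay":0,"az":0,"tx":0,"ty":0.006,"tz":0,"grip":255},{"ax":0,"ay":0,"az":0,"tx":-0.0002,"ty":0.01,"tz":0,"grip":255},{"ax":0,"ay":0,"az":0,"tx":-0.0003,"ty":0.014,"tz":0,"grip":255},{"ax":0,"ay":0,"az":0,"tx":-0.0003,"ty":0.016,"tz":0,"grip":255},{"ax":0,"ay":0,"az":0,"tx":-0.0003,"ty":0.016,"tz":0,"grip":255}]'; python3 - <<'E'
from h import *
import cv2
v=np.load("v.npy")
s=bot.sense();p=viewer.camera_params("wrist");im=viewer.capture("wrist")[:,:,::-1]
M=R.from_euler('xyz',s["tcp_rot"]).as_matrix();print(s["force"],np.round(M,4).tolist())
d=np.array(s["ee_pos"])-[*v[:2],0];c,q=np.cos(v[2]),np.sin(v[2])
print("shaker tcp",d[0]*c+d[1]*q,-d[0]*q+d[1]*c,d[2])
im=cv2.resize(im,(1120,840),interpolation=cv2.INTER_CUBIC)
for i in ([.097,0,.071],[.097,.02,.071],[.097,-.03,.071]):
  r=proj("wrist",s2w(v,[i]),p)[0]*2;cv2.drawMarker(im,tuple(int(t) for t in r.round()),(0,0,255),0,11,1)
cv2.imwrite("pics/w5.png",im[0:600,160:960])
E
```

```text
time_s: 7.18
ee_pos: [0.5313, -0.002, 0.0704]
tcp_rot: [-1.541, 1.532, -3.028]
force: [-14.1, -0.7, 19.2]
finger_gap: 0.005
[-14.12031516  -0.69136549  19.20319928] [[-0.0385, 0.9958, 0.0834], [-0.0044, 0.0833, -0.9965], [-0.9992, -0.0388, 0.0012]]
shaker tcp 0.004881720423828936 -0.001765944401381312 0.07039673047237366
```

View pics/w5.png

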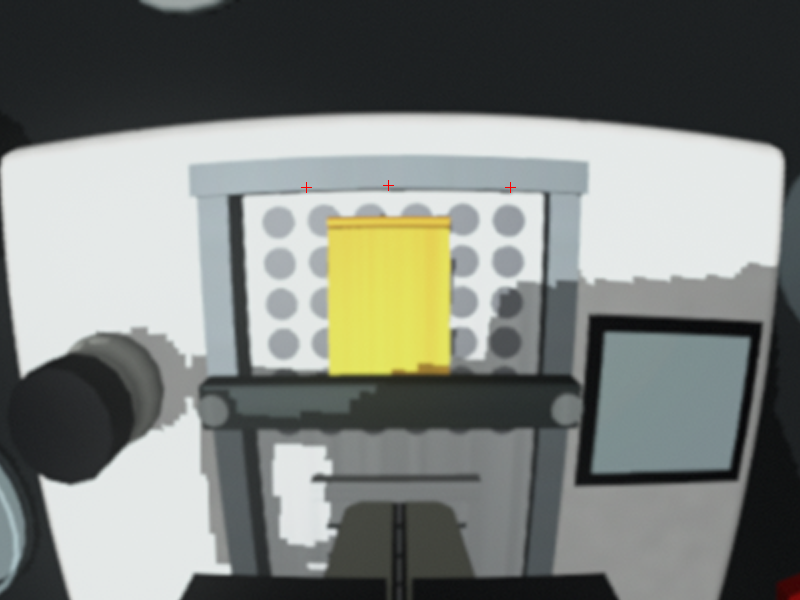

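The front edge (row about 193) looks nearly against the stop. I'll push a little more and watch for the force to rise.

```bash
python3 -m jog '[{"ax":0,"ay":0,"az":0,"tx":0,"ty":0.004,"tz":0,"grip":255},{"ax":0,"ay":0,"az":0,"tx":-0.0001,"ty":0.007,"tz":0,"grip":255},{"ax":0,"ay":0,"az":0,"tx":-0.0002,"ty":0.01,"tz":0,"grip":255},{"ax":0,"ay":0,"az":0,"tx":-0.0002,"ty":0.01,"tz":0,"grip":255},{"ax":0,"ay":0,"az":0,"tx":-0.0002,"ty":0.01,"tz":0,"grip":255}]'
```

```text
time_s: 7.85
ee_pos: [0.5315, -0.002, 0.0704]
tcp_rot: [-1.54, 1.515, -3.027]
force: [-24.8, 0.2, 29.4]
finger_gap: 0.008
```

Fx rose to 25 N with no motion, so the carrier is home against the stop. I'll lift straight off.

```bash
python3 -m jog '[{"ax":0,"ay":0,"az":0,"tx":-0.006,"ty":0,"tz":0,"grip":255},{"ax":0,"ay":0,"az":0,"tx":-0.012,"ty":0,"tz":0,"grip":255},{"ax":0,"ay":0,"az":0,"tx":-0.025,"ty":-0.001,"tz":0,"grip":255},{"ax":0,"ay":0,"az":0,"tx":-0.04,"ty":-0.002,"tz":0,"grip":255},{"ax":0,"ay":0,"az":0,"tx":-0.05,"ty":-0.003,"tz":0,"grip":255}]'; python3 - <<'E'
from h import *
import cv2
v=np.load("v.npy")
s=bot.sense();p=viewer.camera_params("wrist");im=viewer.capture("wrist")[:,:,::-1]
M=R.from_euler('xyz',s["tcp_rot"]).as_matrix();print(s["force"],np.round(M,4).tolist())
t=s2w(v,[[-.065,-.088,.10]])[0];print("tool delta to above button",M.T@(t-s["ee_pos"]),t)
want=np.c_[[0,0,-1],[np.cos(v[2]),np.sin(v[2]),0],[np.sin(v[2]),-np.cos(v[2]),0]]
print("turn deg",np.degrees(R.from_matrix(M.T@want).as_rotvec()))
im=cv2.resize(im,(1120,840),interpolation=cv2.INTER_CUBIC)
for i in ([.097,0,.074],[.097,.03,.074],[.097,-.03,.074],[-.023,.037,.074],[-.023,-.037,.074]):
  r=proj("wrist",s2w(v,[i]),p)[0]*2;cv2.drawMarker(im,tuple(int(t) for t in r.round()),(0,0,255),0,11,1)
cv2.imwrite("pics/w6.png",im[0:600,160:960])
E
```

```text
time_s: 8.48
ee_pos: [0.5318, -0.0019, 0.1218]
tcp_rot: [-1.54, 1.516, -3.027]
force: [-0.5, -0.2, -0.2]
finger_gap: 0.009
[-0.52924168 -0.23202179 -0.1822172 ] [[-0.0543, 0.995, 0.0833], [-0.0062, 0.0831, -0.9965], [-0.9985, -0.0547, 0.0017]]
tool delta to above button [ 0.02576289 -0.06853863  0.08669341] [ 0.46943006 -0.09413752  0.1       ]
turn deg [-0.37085515  0.08741297  3.13396651]
```

View pics/w6.png

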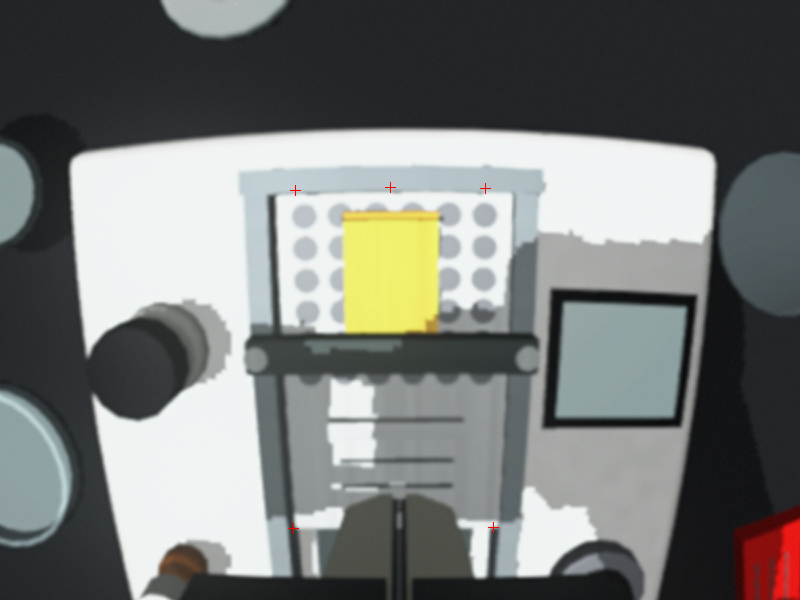

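The carrier front (row 194) is against the stop and the forces are zero. Next, the button.

```bash
python3 -m jog '[{"ax":-0.4,"ay":0,"az":1,"tx":0,"ty":-0.03,"tz":0.04,"grip":255},{"ax":-0.4,"ay":0,"az":3.1,"tx":0,"ty":-0.0685,"tz":0.086,"grip":255},{"ax":-0.4,"ay":0,"az":3.1,"tx":0.015,"ty":-0.0685,"tz":0.086,"grip":255},{"ax":-0.4,"ay":0,"az":3.1,"tx":0.0255,"ty":-0.0685,"tz":0.086,"grip":255},{"ax":-0.4,"ay":0,"az":3.1,"tx":0.0255,"ty":-0.0685,"tz":0.086,"grip":255}]'; python3 - <<'E'
from h import *
import cv2
v=np.load("v.npy")
s=bot.sense();p=viewer.camera_params("wrist");im=viewer.capture("wrist")[:,:,::-1]
M=R.from_euler('xyz',s["tcp_rot"]).as_matrix();print(s["force"],np.round(M,4).tolist())
for y in(-.088,-.086):print("tool delta",M.T@(s2w(v,[[-.065,y,.072]])[0]-s["ee_pos"]))
im=cv2.resize(im,(1120,840),interpolation=cv2.INTER_CUBIC)
for i in ([-.065,-.088,.072],):
  r=proj("wrist",s2w(v,[i]),p)[0]*2;cv2.drawMarker(im,tuple(int(t) for t in r.round()),(0,0,255),0,11,1)
cv2.imwrite("pics/w7.png",im[100:700,160:960])
E
```

```text
time_s: 9.15
ee_pos: [0.4699, -0.0928, 0.1004]
tcp_rot: [-0.486, 1.57, -1.965]
force: [-0.4, -0.4, 0.2]
finger_gap: 0.006
[-0.37396093 -0.3649213   0.18736512] [[-0.0005, 0.9958, 0.0913], [-0.0011, 0.0913, -0.9958], [-1.0, -0.0006, 0.0011]]
tool delta [ 0.02841194 -0.00057457  0.00126158]
tool delta [ 0.02840974 -0.00057126 -0.00073842]
```

View pics/w7.png

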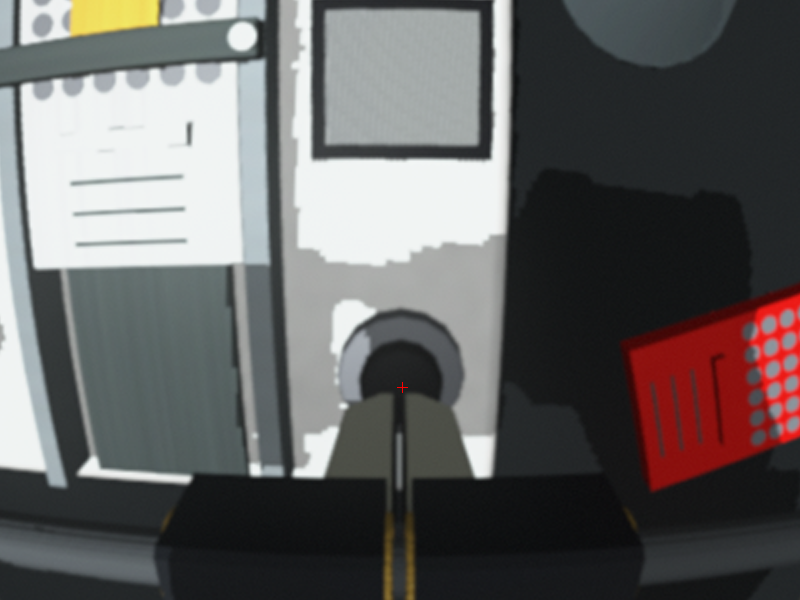

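The fingertips are centred over the button at (402,385). I'll press straight down.

```bash
python3 -m jog '[{"ax":0,"ay":0,"az":0,"tx":0.015,"ty":0,"tz":0,"grip":255},{"ax":0,"ay":0,"az":0,"tx":0.027,"ty":0,"tz":0,"grip":255},{"ax":0,"ay":0,"az":0,"tx":0.033,"ty":0,"tz":0,"grip":255},{"ax":0,"ay":0,"az":0,"tx":0.036,"ty":0,"tz":0,"grip":255},{"ax":0,"ay":0,"az":0,"tx":0.036,"ty":0,"tz":0,"grip":255}]'
```

```text
time_s: 9.82
ee_pos: [0.4707, -0.0921, 0.066]
tcp_rot: [0.883, 1.569, -0.595]
force: [-2.6, 3.9, 21.5]
finger_gap: 0.006
```

```bash
python3 -m jog '[{"ax":0,"ay":0,"az":0,"tx":-0.015,"ty":0,"tz":0,"grip":255},{"ax":0,"ay":0,"az":0,"tx":-0.06,"ty":0,"tz":0,"grip":255},{"ax":0,"ay":0,"az":0,"tx":-0.11,"ty":0,"tz":0,"grip":255},{"ax":0,"ay":0,"az":0,"tx":-0.13,"ty":0,"tz":0,"grip":255},{"ax":0,"ay":0,"az":0,"tx":-0.13,"ty":0,"tz":0,"grip":255}]'; python3 - <<'E'
from h import *
import cv2
v=np.load("v.npy")
print(bot.sense()["force"])
p=viewer.camera_params("wrist");a=viewer.capture("wrist")[:,:,::-1]
a=cv2.resize(a,(800,600),interpolation=cv2.INTER_CUBIC)
cv2.imwrite("pics/end.png",a)
E
```

```text
time_s: 10.45
ee_pos: [0.4712, -0.0921, 0.1975]
tcp_rot: [1.173, 1.566, -0.306]
force: [0.4, 0.5, -0.7]
finger_gap: 0.009
[ 0.42907105  0.51542212 -0.73680323]
```

View pics/end.png

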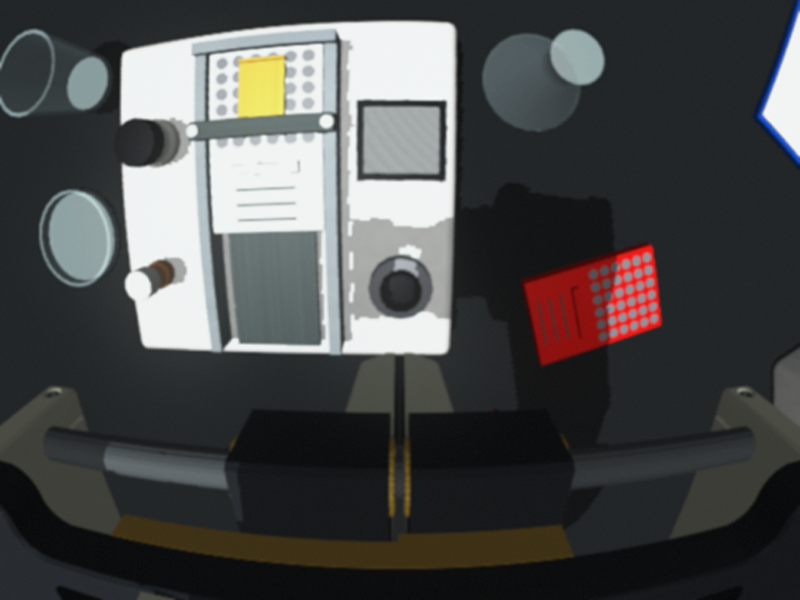

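The carrier's front is at the stop (row about 45), the button at (402,287) is back up, all the glassware and jars in this view are standing, and the tool is clear of everything. Handing in.

```bash
python3 -c "
from workcell import order
print(order.hand_in())"
```

```text
the job is handed in; nothing more can be done
None
```

I slid the carrier under the crossbar and leaf spring to the end stop, then pressed the start button and handed the job in at about 10.5 s. The hand-in reports no verdict.

- **Carrier:** I pressed it about 6–7 mm down with closed fingertips. At the stop, the push-back rose from 14 to 25 N with no further movement, so I took it as home. After I lifted off, the wrist picture showed its front edge against the stop.
- **Button:** I pressed it until the fingertips were 66 mm above the bench at about 21 N, which is its full travel. The last picture shows it back up.
- **End state:** The last picture shows the arm clear of everything, with tool forces under 1 N. The glassware and jars in view are standing; the measuring cylinder and bottle beyond the shaker were out of that view and not checked again.
- **Disagreements:** My shaker pose fit and the pictures differed by about 1–3 mm. The tool also leaned about 3 degrees under the sliding drag; I straightened it before pressing the button.

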